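Close the filter vessel with its bayonet lid

TASK

Close the pressure-filter vessel with its bayonet lid, the one with three lugs and a bar handle that stands on edge in the drying rack. Take it out by its rim, lay it down flat with the handle up and let go, then take it by the handle, set its lugs into the gaps of the vessel's mouth, press it down against the sprung seal, turn it clockwise as far as it goes, and let it spring up so that it is locked under all three claws. Leave the plain cover in the rack and the other things on the bench where they stand.

Things in the scene. Friction and masses are not known exactly. Their poses are not given: they have to be found in the camera images.
- lid: Bayonet lid, 0.3 kg: plain steel disc, 116 mm diameter, 10 mm thick, with three rim lugs and a black bar handle. Origin: centre of the underside; z: towards the handle side; x: towards lug 0, other lugs at +120 and +240 deg about z. At the start it stands on edge in the rack, lug 0 (lid x) up, handle facing the rack's -x; it may lean a few degrees.
- lug0 (a point): Outer end of lug 0, 67 mm from the lid's axis, 5 mm above its underside. Each lug is 30 mm wide and 10 mm thick, flush with the disc. In the rack this is the lid's topmost point: lug and rim can be gripped there from above across the 10 mm thickness, up to 50 mm deep before the handle is met.
- handle (a point): Middle of the lid's bar handle, 29 mm above the underside. The bar runs along lid y: 60 mm long, 18 mm wide (in x), from 22 to 36 mm above the underside, on two posts (14 mm wide in x) at y = +22 and -22 mm. Fingers can straddle it and stand on the disc's upper face (10 mm above the underside).
- vessel: Pressure-filter vessel, fixed: steel pot, collar 156 mm diameter, top 100 mm above the bench, on a 170 x 170 mm base plate. Origin: on its axis at the bench; z up. The mouth is 142 mm wide. Three claws reach in to 61.5 mm from the axis, each 56 deg wide, 6 mm thick, middles at 60, 180, 300 deg about z; the 64 deg gaps between them have middles at 0 (vessel x), 120, 240 deg.
- seal (a point): Centre of the sprung seal ring's top face at rest, on the vessel's axis, 86 mm above the bench; fixed in the vessel. The lid's underside rests on the ring, which pushes up with 6 N at first, 1.5 N more per mm pressed, and bottoms after 9.5 mm. A lid merely laid in cannot turn: its lugs lie between the ends of the claws.
- claw0 (a point): Point at the middle of the claw at 60 deg, on its underside (94 mm above the bench), 67 mm from the axis. Each claw has a 3 mm lip under its entering edge, so the lid must be pressed 6 to 9 mm below rest (12 to 17 N) and turned clockwise seen from above: 60 deg from gap middle to claw middle, about 4 deg more to a fixed stop.
- claw1 (a point): The same point for the claw at 180 deg. Let go at the end of the turn, the ring lifts the lid into the notches behind the lips: locked, its underside is 84 mm above the bench (2 mm below rest) and its lugs are under the claws' middles within 4 deg.
- claw2 (a point): The same point for the claw at 300 deg.
- rack: Steel wire drying rack, 198 x 138 mm, fixed. Origin: centre, at the bench. Two slots across it, at x = +45 and -45 mm, each between two wire hoops 47 mm high, 14 mm apart; one holds the bayonet lid, the other the plain cover. Either may be in either slot.
- plain_cover: A plain steel cover without lugs, 124 mm diameter, 8 mm thick, with a round black knob (30 mm diameter, 34 mm above the underside), on edge in the other slot of the rack. It fits another vessel and stays where it is. Origin: centre of the underside, +z towards the knob.
- sample_jar: White plastic jar, 47 mm diameter, 100 mm high, a bystander. Origin: centre of the underside.
- square_bottle: White square bottle, 69 x 69 x 116 mm, a bystander. Origin: centre of the underside.
- small_flask: Small conical glass flask, 65 mm diameter, 108 mm high, a bystander. Origin: centre of the underside.
There are look-alikes about, which are no part of the job. Leave any brown look-alike of the lid alone.

How it is judged:
By the outcome, as a careful person would: the job done as asked, in the order asked, and still so for the second after the job is handed in, with the robot touching nothing.
It also fails if it takes over 67 s, if anything falls off the work surface, if the arm or the gripper's body presses on something with over 40 N, if the wrist force passes 120 N, or if a joint passes its speed limit or range.

ROBOT

A 6-joint arm with a two-finger parallel gripper is mounted at the origin on a cart in front of the work surface, level with it; the furniture and walls round the work are solid. World frame = base frame: x ahead of the robot, y to its left, z up, the work surface at z = 0. Lengths are in m, angles in rad, forces in N, time in s.
With the tool pointing down it reaches from about 0.35 to 0.925 m from the base axis. Payload 6.4 kg.
Tool frame: the origin (TCP) lies on the front face of the gripper's body, between the roots of the fingers; the fingertips stand 97 mm ahead of it and the grasp point (between the pads) lies manip.tcp_to_grasp ahead of it (manip.tcp_to_grasp is the distance from the TCP to the grasp point, in m); z points along the fingers, y is the line along which they close (so a half turn about z gives the same grasp; the last joint's range is limited). The gripper opens to 94 mm and grips with 3 to 60 N. Pads are 16 mm wide; open, the fingers measure 119 mm over their backs; the gripper's body (75 mm by 177 mm) begins 78 mm behind the grasp point.
Start: joints at [-1.336, 0.245, 1.558, -0, 1.339, -0.174], TCP at [0.258, -0.596, 0.303] pointing down, gripper open.
Joint ranges: [-3.13, 3.13], [-1.02, 2.26], [0.13, 2.54], [-0.95, 4.09], [0.21, 2.88], [-2.74, 2.74]. Speed limits (rad/s): [2.57, 2.57, 3.14, 3.14, 3.14, 3.14].

INTERFACE

Orientations are given as a unit quaternion [x, y, z, w].
In Python, from workcell import manip gives the robot as it stands.
- The arm moves only by the tool step_arm, never from a script. Its argument "moves" is a list that holds one entry, the list of rows, each a list of 5 numbers: the shift along the tool's x, y, z in m, then the turn about the tool's z in degrees, then the finger opening in m, from 0 to 0.094. A call has 1 to 20 rows; each row is the pose to reach, as a shift and turn from the pose commanded when the call began, along the tool's axes at that moment; what a row does not reach only later rows make up. A row lasts 1/8 s, in which the tool goes at most 62.5 mm and 10.7 degrees, less where a joint would pass 70% of its speed; a pose out of reach is approached as far as the arm can. A call with a gripper value outside its range is refused whole. The fingers move at their own pace and stop on an object; "grip_force" is the grip in N (left out, the last holds). Time passes only in rows, so rows that repeat a pose let the fingers close. It gives the time, the measured TCP pose, the force, the opening and the grip force at its end, in the units of the state.
- manip.observe(): the state, without advancing time (a new reading comes with each control period).
- manip.grab_frame(name): name is "scene" or "side" or "wrist"; returns a dict with "image" (420x560x3 uint8, blue, green, red), "fx", "fy", "cx", "cy" (pixels), "R" (3x3) and "t" (3): a world point X has camera coordinates R X + t. Camera axes: x right, y down, z forward; pixel columns grow to the right and rows downward; lengths in m; the calibration is good to about 2 mm. A picture is of the moment at which its call begins. There is no depth.
- manip.sign_off(): hands the job in; it is judged then, once.
The state is a dict: "clock": time; "qpos": joint angles; "qd": joint speeds; "joint_torque": joint torques, N m; "position": TCP position; "tcp_rot": TCP orientation; "contact_force": force on the tool from outside, world axes, zero at the start; "ft_torque": the same for the moment, N m; "gripper_width": finger opening in m; "finger_force": force on a finger pad.
Only numpy, scipy, OpenCV 4.12 (cv2) and the standard library are available. Lean on these libraries where they do the work, as an engineer would, in place of code of your own. Each camera call takes 0.05 s, during which the arm holds its last target. There are 200 camera calls.

## Working session

There is one attempt and no reset: what is moved stays moved. The work goes in short steps, Python scripts to look and compute and a tool call to move; the robot and the scene stay as the last step left them, time stands still between calls to the robot, and variables do not carry over. Pictures are saved under pics/ and viewed, at most 10 in all, crops included, and the job is handed in when it is done.

Besides the shell and the picture viewer there is one more tool, called after "Request:" as name(argument=value, ...) on one line, values as JSON. step_arm: Moves the arm, as the interface text tells. Its arguments: {"type":"object","properties":{"moves":{"type":"array","items":{"type":"array","items":{"type":"array","items":{"type":"number"}}}},"grip_force":{"type":"number"}},"required":["moves"]}

```bash
mkdir -p pics
python3 - <<'E'
from workcell import manip
import cv2
print(manip.tcp_to_grasp, manip.observe())
for n in("scene","side"):
    f=manip.grab_frame(n); cv2.imwrite(f"pics/{n}0.png",cv2.resize(f["image"],(800,600),interpolation=cv2.INTER_CUBIC))
    print(n,f["fx"],f["cx"],f["cy"],(-f["R"].T@f["t"]).round(3),f["R"][2].round(2))
E
```

```text
0.0784 {'clock': 0.0, 'qpos': array([-1.33610097e+00,  2.45810815e-01,  1.55899999e+00, -3.90776263e-05,
        1.33865998e+00, -1.74107651e-01]), 'qd': array([-0.00228285,  0.00091726,  0.00047541,  0.00063607,  0.00186102,
        0.00063805]), 'joint_torque': array([-2.08539568e-03, -4.15847647e+01, -3.14600158e+01,  6.83532609e-02,
        3.32992896e-02, -1.54063650e-04]), 'position': array([ 0.25827986, -0.59603565,  0.3015548 ]), 'tcp_rot': array([ 9.79181295e-01,  2.02985489e-01, -4.74454347e-05, -9.38062100e-04]), 'contact_force': array([-0.74427586,  0.79027122, -0.10438387]), 'ft_torque': array([ 0.00835338,  0.04643545, -0.01269997]), 'finger_force': 0.0, 'gripper_width': 0.09395291853386385}
scene 381.8610595899044 273.1375801637869 212.01942825925877 [0.178 0.752 0.811] [ 0.39 -0.66 -0.64]
side 387.41734700511967 280.5307922607101 210.6737151721906 [0.079 0.777 0.482] [ 0.54 -0.75 -0.37]
```

View pics/scene0.png

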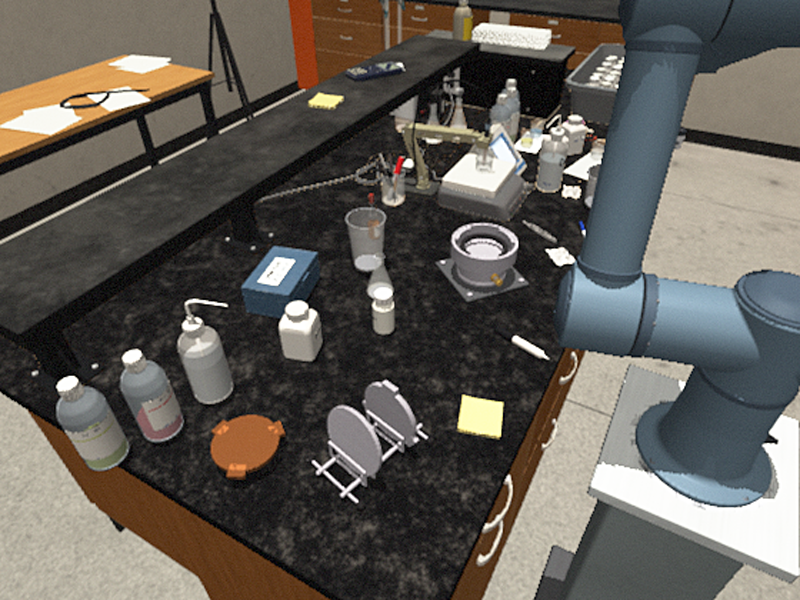

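View pics/side0.png

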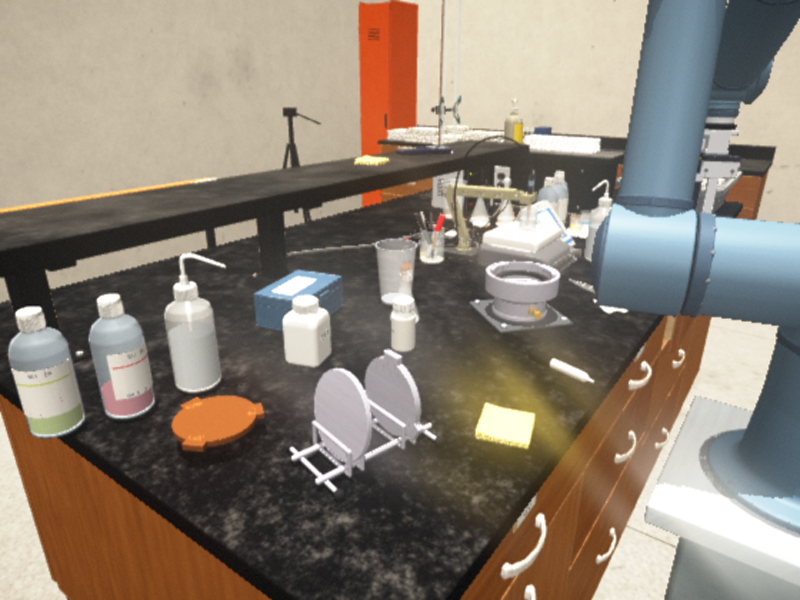

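```bash
cat > h.py <<'E'
from workcell import manip
import cv2, numpy as np, pickle
from scipy.optimize import least_squares
def crop(img,x,y,w,h,s):
    c=cv2.resize(img[y:y+h,x:x+w],None,fx=s,fy=s,interpolation=cv2.INTER_CUBIC)
    for i in range(-(-x//10)*10,x+w,10):
        cv2.line(c,(int((i-x)*s),0),(int((i-x)*s),8 if i%50 else 18),(0,255,255),1)
        if i%20==0: cv2.putText(c,str(i),(int((i-x)*s),22),0,.35,(0,255,0),1)
    for j in range(-(-y//10)*10,y+h,10):
        cv2.line(c,(0,int((j-y)*s)),(8,int((j-y)*s)),(0,255,255),1)
        if j%20==0: cv2.putText(c,str(j),(10,int((j-y)*s)+4),0,.35,(0,255,0),1)
    return c
def proj(f,X):
    p=np.atleast_2d(X)@f["R"].T+f["t"]
    return np.c_[f["fx"]*p[:,0]/p[:,2]+f["cx"],f["fy"]*p[:,1]/p[:,2]+f["cy"]]
def ray(f,u,v):
    return -f["R"].T@f["t"], f["R"].T@np.array([(u-f["cx"])/f["fx"],(v-f["cy"])/f["fy"],1])
def atz(f,u,v,z):
    o,d=ray(f,u,v); return o+d*(z-o[2])/d[2]
def tri(obs):
    return least_squares(lambda X:np.concatenate([proj(f,X)[0]-uv for f,uv in obs]),[.5,0.1,.1])
E
python3 - <<'E'
from h import *
F={n:manip.grab_frame(n) for n in("scene","side")}
pickle.dump(F,open("F0.pkl","wb"))
a,b=F["scene"]["image"],F["side"]["image"]
cv2.imwrite("pics/rack.png",np.hstack([crop(a,214,260,88,94,4.4),crop(b,200,243,93,94,4.4)]))
cv2.imwrite("pics/ves.png",np.hstack([crop(a,303,150,68,62,5.5),crop(b,325,176,76,62,5.5)]))
E
```

```text
(no output)
```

View pics/rack.png

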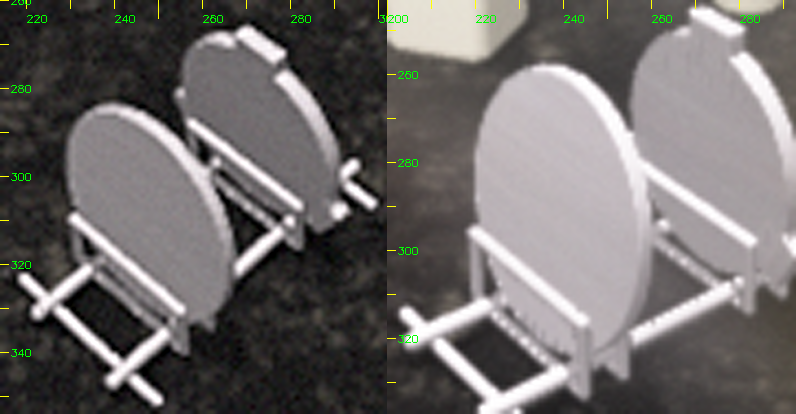

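View pics/ves.png

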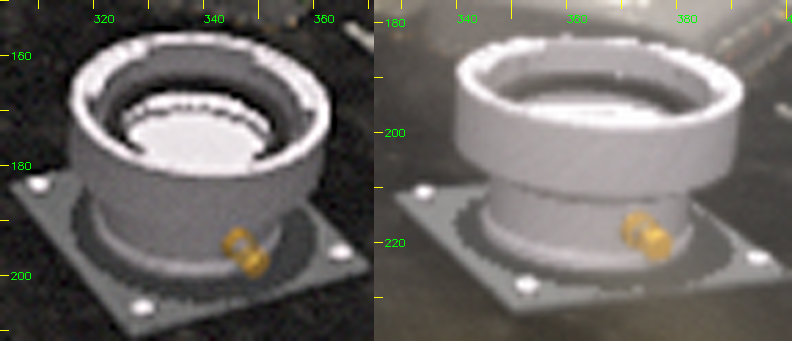

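Run:
```python
from h import *
F=pickle.load(open("F0.pkl","rb")); s,d=F["scene"],F["side"]
P=lambda n,a,b:(lambda r:print(n,(r.x*1000).round(1),"res",round(float(np.sqrt((r.fun**2).mean())),2)))(tri([(s,np.array(a)),(d,np.array(b))]))
P("lug FL",(267.9,268),(269.1,246.9));P("lug BL",(270.8,265.9),(271.8,244.6));P("lug BR",(279,271.4),(281.4,249.1));P("lug FR",(277,274.1),(279.8,253.2))
for nm,a,b in(("far L",(256.7,287.7),(258,280.5)),("far R",(282.2,307),(283.2,298)),("near L",(231,309.5),(219.8,295.7)),("near R",(256,330.9),(245.2,316.2))):
    print(nm,*[(atz(f,*p,.0455)*1000).round(1) for f,p in((s,a),(d,b))])
# vessel base bolts/corners z~0.01, rim
for nm,a in(("boltL",(308.2,183.5)),("boltF",(327,206)),("boltR",(363,195.8)),("cornF",(325.5,210.5)),("cornL",(305.2,184)),("cornR",(370,198.2))):
    print(nm,(atz(s,*a,.008)*1000).round(1))
for nm,a in(("boltL",(334,210.7)),("boltF",(352.8,227.7)),("boltR",(394.8,222.7))):
    print(nm,(atz(d,*a,.008)*1000).round(1))
# collar top ellipse extreme pts
for nm,f,pts in(("s",s,[(316,168),(361,171),(335,156.2),(340,182)]),("d",d,[(340.3,191),(392,194),(365,182.7),(367,200)])):
    print(nm,*[(atz(f,*p,.1)[:2]*1000).round(1) for p in pts])
```

```text
lug FL [500.6 229.9 127.9] res 0.06
lug BL [496.4 225.2 132.5] res 0.23
lug BR [470.4 229.8 132.3] res 0.06
lug FR [474.  231.2 122.6] res 0.33
far L [531.1 238.2  45.5] [523.9 237.9  45.5]
far R [446.4 258.4  45.5] [444.9 257.8  45.5]
near L [550.4 324.6  45.5] [549.  325.3  45.5]
near R [467.2 345.2  45.5] [467.1 344.5  45.5]
boltL [ 634.6 -282.2    8. ]
boltF [ 523.5 -195.5    8. ]
boltR [ 437.4 -306.6    8. ]
cornF [ 518.4 -171.3    8. ]
cornL [ 642.7 -274.2    8. ]
cornR [ 411.9 -305.1    8. ]
boltL [ 630.7 -290.6    8. ]
boltF [ 519.8 -203.5    8. ]
boltR [ 432.8 -315.2    8. ]
s [ 598.2 -257.3] [ 459.3 -312. ] [ 571.2 -357.7] [ 496.6 -219.7]
d [ 586.5 -238.6] [ 449.6 -307.4] [ 561.6 -362. ] [ 487.7 -213.6]
```

```bash
cat >> h.py <<'E'
from scipy.spatial.transform import Rotation as Ro
def state():
    o=manip.observe(); R=Ro.from_quat(o["tcp_rot"]).as_matrix()
    return o,R,np.degrees(np.arctan2(R[1,0],R[0,0]))
def to(p,yaw=None):
    o,R,y=state()
    d=R.T@(np.array(p)-o["position"]); t=0 if yaw is None else -(yaw-y)
    print("t",round(o["clock"],2),"pos",o["position"].round(4),"yaw",round(y,1),"shift",d.round(4),"turn",round((t+180)%360-180,1),"q",o["qpos"].round(2),"F",o["contact_force"].round(1))
E
python3 - <<'E'
from h import *
f=manip.grab_frame("wrist");o,R,y=state()
c=-f["R"].T@f["t"]
print("cam in tool",R.T@(c-o["position"]),"axes in tool",(f["R"]@R).round(3),f["fx"],f["cx"],f["cy"])
to([.53,-.287,.40]);
E
```

```text
cam in tool [ 8.31795914e-02  5.96308032e-05 -8.10079570e-02] axes in tool [[-0.     1.    -0.001]
 [-0.96  -0.001 -0.282]
 [-0.282  0.001  0.96 ]] 296.2227240558609 275.0879474575979 210.55456376350463
t 0.25 pos [ 0.2583 -0.5963  0.3021] yaw 23.4 shift [ 0.3722 -0.1759 -0.0977] turn 0 q [-1.34  0.25  1.56 -0.    1.34 -0.17] F [-0.1  0.9 -0.3]
```

Request:
step_arm(moves=[[[0.055,-0.026,-0.05,0,0.094],[0.11,-0.052,-0.098,0,0.094],[0.165,-0.078,-0.098,0,0.094],[0.22,-0.104,-0.098,0,0.094],[0.275,-0.13,-0.098,0,0.094],[0.33,-0.156,-0.098,0,0.094],[0.372,-0.176,-0.098,0,0.094],[0.372,-0.176,-0.098,0,0.094],[0.372,-0.176,-0.098,0,0.094],[0.372,-0.176,-0.098,0,0.094]]])

```text
clock: 1.5
position: [0.529, -0.2883, 0.4005]
tcp_rot: [0.979, 0.202, -0.0, 0.0]
contact_force: [-0.4, -0.6, -0.2]
gripper_width: 0.0939
finger_force: 0.0
```

Run:
```python
from h import *
f=manip.grab_frame("wrist"); pickle.dump(f,open("W1.pkl","wb"))
to([.487,.232,.36],-13)
cv2.imwrite("pics/w1.png",crop(f["image"],100,40,360,350,1.7))
```

```text
t 1.55 pos [ 0.5289 -0.2884  0.4006] yaw 23.3 shift [ 0.1673 -0.4946  0.0405] turn 36.3 q [-0.69  0.07  1.58 -0.    1.5   0.48] F [-0.2 -0.1 -0.2]
```

View pics/w1.png

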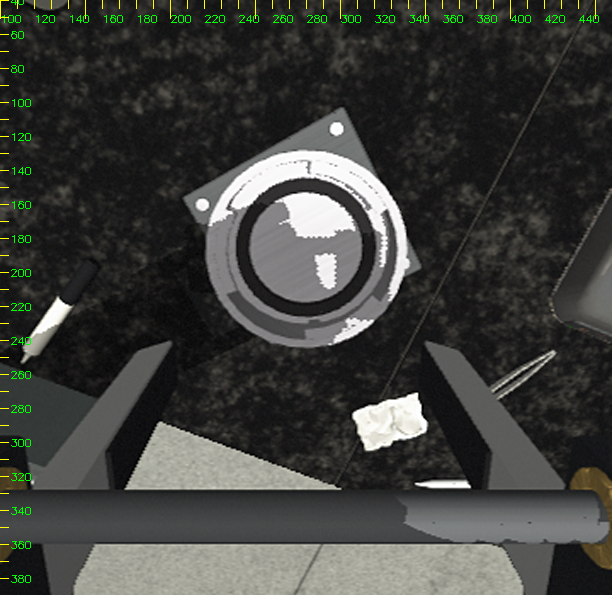

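```bash
cat >> h.py <<'E'
def ortho(f,c,z,half,n):
    # world rectified: right=+x, up=+y
    s=2*half/n; g=(np.arange(n)-n/2)*s
    X=np.stack(np.meshgrid(c[0]+g,c[1]-g)+[np.full((n,n),z)],-1).reshape(-1,3)
    m=proj(f,X).astype(np.float32).reshape(n,n,2)
    return cv2.remap(f["image"],m[...,0],m[...,1],cv2.INTER_CUBIC)
E
python3 - <<'E'
from h import *
f=pickle.load(open("W1.pkl","rb"))
# 4 tangents of circle r=.078 at z=.1
a=np.linspace(0,2*np.pi,360)
def ext(c,r=.078):
    p=proj(f,np.c_[c[0]+r*np.cos(a),c[1]+r*np.sin(a),np.full(360,.1)])
    return np.r_[p.min(0),p.max(0)]
m=np.array([221.2,128.2,339.4,244.1])
r=least_squares(lambda c:ext(c[:2],c[2])-m,[.53,-.287,.078],x_scale=.01,diff_step=1e-4); print(r.x.round(4),r.fun.round(2))
o=ortho(f,r.x[:2],.1,.09,600)
cv2.circle(o,(300,300),int(78/90*300),(0,255,0),1);cv2.circle(o,(300,300),int(61.5/90*300),(0,255,255),1)
cv2.imwrite("pics/o1.png",o)
E
```

```text
[ 0.5319 -0.2952  0.0776] [ 0.02 -0.02 -0.02  0.02]Traceback (most recent call last):
  File "<stdin>", line 10, in <module>
  File "h.py", line 33, in ortho
    X=np.stack(np.meshgrid(c[0]+g,c[1]-g)+[np.full((n,n),z)],-1).reshape(-1,3)
               ~~~~~~~~~~~~~~~~~~~~~~~~~~^~~~~~~~~~~~~~~~~~~
TypeError: can only concatenate tuple (not "list") to tuple
```

```bash
sed -i 's/np.stack(np.meshgrid(c\[0\]+g,c\[1\]-g)+\[/np.stack([*np.meshgrid(c[0]+g,c[1]-g)]+[/' h.py
python3 - <<'E'
from h import *
f=pickle.load(open("W1.pkl","rb"))
o=ortho(f,(.5319,-.2952),.1,.09,600)
cv2.circle(o,(300,300),int(78/90*300),(0,255,0),1);cv2.circle(o,(300,300),int(61.5/90*300),(0,255,255),1)
for k in range(0,360,10):
    t=np.radians(k);p=lambda r:(int(300+r*np.cos(t)),int(300-r*np.sin(t)));cv2.line(o,p(262),p(280),(0,255,255),1)
    if k%30==0: cv2.putText(o,str(k),(p(285)[0]-10,p(285)[1]+4),0,.4,(0,255,0),1)
cv2.imwrite("pics/o1.png",o)
E
```

```text
(no output)
```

View pics/o1.png

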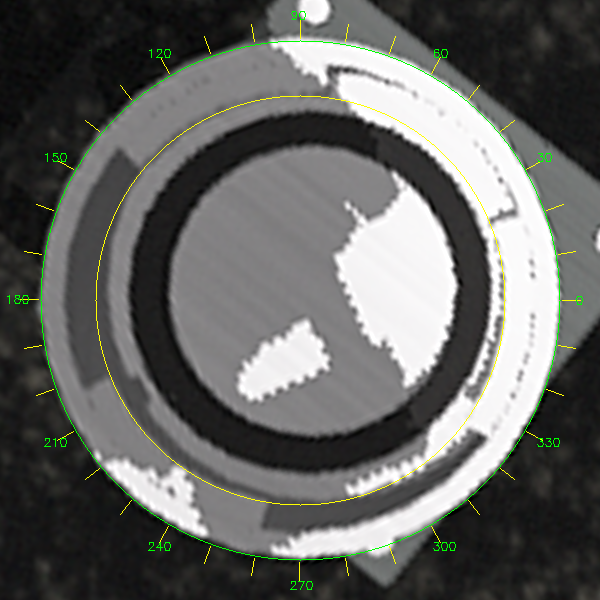

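Request:
step_arm(moves=[[[0.018,-0.055,0.0,4,0.094],[0.036,-0.11,0.0,8,0.094],[0.054,-0.165,0.0,12,0.094],[0.072,-0.22,0.0,16,0.094],[0.09,-0.275,0.0,20,0.094],[0.108,-0.33,0.0,24,0.094],[0.126,-0.385,0.0,28,0.094],[0.144,-0.44,0.02,32,0.094],[0.167,-0.495,0.03,36.3,0.094],[0.167,-0.495,0.04,36.3,0.094],[0.167,-0.495,0.04,36.3,0.094],[0.167,-0.495,0.04,36.3,0.094]]])

```text
clock: 3.05
position: [0.4869, 0.2319, 0.3612]
tcp_rot: [0.994, -0.113, 0.0, -0.0]
contact_force: [0.3, -0.7, 1.1]
gripper_width: 0.094
finger_force: 0.0
```

Run:
```python
from h import *
f=manip.grab_frame("wrist"); pickle.dump(f,open("W2.pkl","wb"))
to([.487,.232,.36],-13)
cv2.imwrite("pics/w2.png",crop(f["image"],120,20,320,300,1.95))
```

```text
t 3.1 pos [0.4869 0.232  0.3614] yaw -13.0 shift [0.0001 0.     0.0014] turn -0.0 q [ 0.23 -0.06  1.78 -0.    1.42  2.03] F [-0.5 -0.4  0.1]
```

View pics/w2.png

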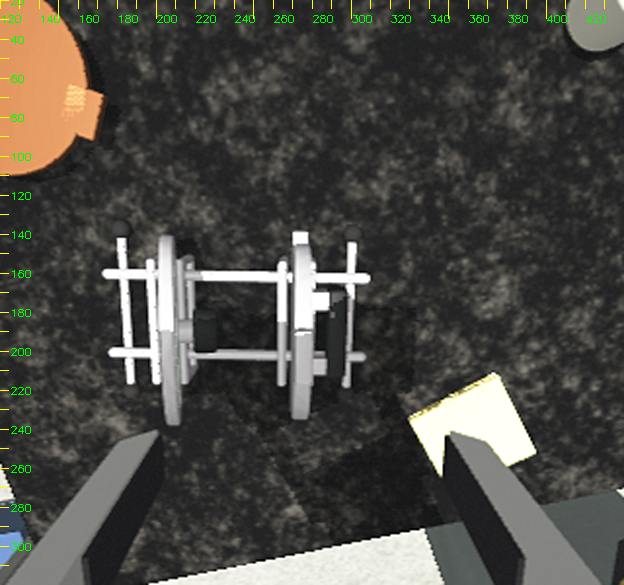

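Run:
```python
from h import *
f=pickle.load(open("W2.pkl","rb")); F=pickle.load(open("F0.pkl","rb")); s=F["scene"]
for v in (276,303,330): print("lug",(atz(f,275.1,20+v/1.95,.13)*1000).round(1))
print("disc ends",[(atz(f,120+300/1.95,20+v/1.95,z)*1000).round(1) for v,z in((418,.062),(232,.03))])
print("proj tri",(proj(f,[[.5006,.2299,.1279],[.474,.2312,.1226],[.4704,.2298,.1323],[.4964,.2252,.1325]])-[120,20])*1.95)
for n,p in dict(jar=(384,332),bottleF=(302,360),flask=(378,298),penL=(500,335),penR=(548,358),note1=(460,398),note2=(503,437),rackR=(425,437),boxR=(300,315)).items(): print(n,(atz(s,p[0]*.7,p[1]*.7,0)*1000).round(0)[:2])
```

```text
lug [531.1 221.8 130. ]
lug [516.9 225.1 130. ]
lug [502.2 228.5 130. ]
disc ends [array([426.9, 247.6,  62. ]), array([549.3, 219.2,  30. ])]
proj tri [[300.65782509 332.57707342]
 [308.90894475 375.00866931]
 [312.96297177 385.36018092]
 [310.69661747 339.76933258]]
jar [633.   3.]
bottleF [739. 159.]
flask [705. -92.]
penL [ 409. -110.]
penR [297. -92.]
note1 [412.  94.]
note2 [308. 139.]
rackR [430. 207.]
boxR [829.  46.]
```

Request:
step_arm(moves=[[[0,0,0,-10,0.05],[0,0,0,-20,0.05],[0,0,0,-30,0.05],[0,0,0,-40,0.05],[0,0,0,-50,0.05],[0,0,0,-60,0.05],[0,0,0.0,-70,0.05],[0,0,0,-80,0.05],[0,0,0,-90,0.05],[0,0,0,-100,0.05],[0,0,0,-110,0.05],[0,0,0,-120,0.05],[0,0,0,-130,0.05],[0,0,0,-140,0.05],[0,0,0,-150,0.05],[0,0,0,-160,0.05],[0,0,0.0,-170,0.05],[0,0,0.03,-180,0.05],[0,0,0.08,-180,0.05],[0,0,0.08,-180,0.05]]])

```text
clock: 5.6
position: [0.4848, 0.2321, 0.2774]
tcp_rot: [0.113, 0.994, -0.001, -0.003]
contact_force: [0.9, 0.1, -0.0]
gripper_width: 0.0497
finger_force: 0.0
```

Run:
```python
from h import *
f=manip.grab_frame("wrist"); pickle.dump(f,open("W3.pkl","wb"))
to([.487,.232,.182],167)
cv2.imwrite("pics/w3.png",crop(f["image"],120,60,320,300,1.95))
```

```text
t 5.65 pos [0.4861 0.2326 0.2803] yaw 167.0 shift [-0.0012 -0.0003  0.0983] turn 0.0 q [ 0.24  0.01  1.86 -0.    1.28 -1.11] F [-0.6  0.8  1.2]
```

View pics/w3.png

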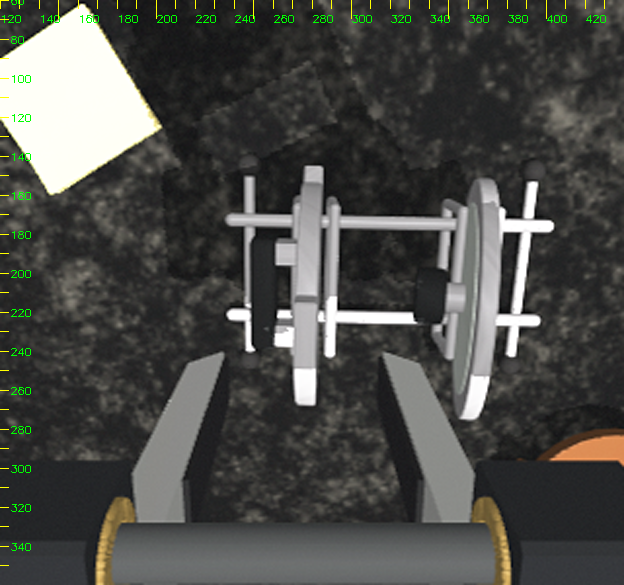

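Request:
step_arm(moves=[[[-0.001,0,0.04,0,0.05],[-0.001,0,0.08,0,0.05],[-0.001,0,0.098,0,0.05],[-0.001,0,0.098,0,0.05],[-0.001,0,0.098,0,0.0],[-0.001,0,0.098,0,0.0],[-0.001,0,0.098,0,0.0],[-0.001,0,0.098,0,0.0],[-0.001,0,0.098,0,0.0],[-0.001,0,0.098,0,0.0]]], grip_force=30)

```text
clock: 6.9
position: [0.4875, 0.2343, 0.1829]
tcp_rot: [0.113, 0.994, 0.002, 0.001]
contact_force: [1.1, 5.4, -1.0]
gripper_width: 0.0099
finger_force: 29.9
```

Request:
step_arm(moves=[[[0,0,-0.02,0,0],[0,0,-0.05,0,0],[0,0,-0.08,0,0.0],[0,0,-0.1,0,0.0],[0,0,-0.1,0,0.0],[0,0,-0.1,0,0.0]]])

```text
clock: 7.65
position: [0.4865, 0.2331, 0.2809]
tcp_rot: [0.112, 0.994, -0.001, -0.001]
contact_force: [0.1, -0.6, -3.0]
gripper_width: 0.0099
finger_force: 30.0
```

Run:
```python
from h import *
to([.477,-.066,.20],167)
```

```text
t 7.65 pos [0.4865 0.2331 0.2809] yaw 167.1 shift [-0.0576 -0.2935  0.0812] turn 0.1 q [ 0.24  0.01  1.86 -0.    1.28 -1.11] F [ 0.1 -0.6 -3. ]
```

Request:
step_arm(moves=[[[-0.011,-0.055,0,0,0],[-0.022,-0.11,0,0,0],[-0.033,-0.165,0,0,0.0],[-0.044,-0.22,0.02,0,0.0],[-0.055,-0.275,0.05,0,0.0],[-0.0575,-0.2935,0.08,0,0.0],[-0.0575,-0.2935,0.09,0,0.0],[-0.0575,-0.2935,0.094,0,0.0],[-0.0575,-0.2935,0.096,0,0.0],[-0.0575,-0.2935,0.098,0,0.0],[-0.0575,-0.2935,0.098,0,0.0]]])

```text
clock: 9.02
position: [0.4781, -0.0653, 0.1851]
tcp_rot: [0.112, 0.994, -0.0, 0.0]
contact_force: [0.0, -0.8, -3.8]
gripper_width: 0.0095
finger_force: 30.0
```

Request:
step_arm(moves=[[[0,0,0.001,0,0],[0,0,0.002,0,0],[0,0,0.003,0,0.0],[0,0,0.003,0,0]]])

```text
clock: 9.52
position: [0.4778, -0.0656, 0.1815]
tcp_rot: [0.112, 0.994, 0.0, -0.0]
contact_force: [0.3, 0.3, -3.8]
gripper_width: 0.0101
finger_force: 30.0
```

Request:
step_arm(moves=[[[0,0,0.001,0,0],[0,0,0.002,0,0],[0,0,0.003,0,0.0],[0,0,0.003,0,0]]])

```text
clock: 10.02
position: [0.4778, -0.0656, 0.1785]
tcp_rot: [0.112, 0.994, 0.0, -0.0]
contact_force: [0.5, -0.3, -3.4]
gripper_width: 0.01
finger_force: 30.0
```

Request:
step_arm(moves=[[[0,0,0.001,0,0],[0,0,0.002,0,0],[0,0,0.003,0,0.0],[0,0,0.004,0,0.0],[0,0,0.004,0,0]]])

```text
clock: 10.65
position: [0.4779, -0.0657, 0.1748]
tcp_rot: [0.112, 0.994, 0.0, -0.0]
contact_force: [-0.7, 0.1, -1.7]
gripper_width: 0.0099
finger_force: 30.0
```

Request:
step_arm(moves=[[[0,0,0.001,0,0],[0,0,0.001,0,0],[0,0,0.001,0,0.0]]])

```text
clock: 11.02
position: [0.4781, -0.0657, 0.1747]
tcp_rot: [0.112, 0.994, -0.0, -0.0]
contact_force: [-3.6, 0.9, 5.2]
gripper_width: 0.0101
finger_force: 30.0
```

Request:
step_arm(moves=[[[0,0.001,0,0,0.012],[0,0.003,0,0,0.015],[0,0.006,0,0,0.018],[0,0.01,0,0,0.02],[0,0.014,0,0,0.021],[0,0.018,0,0,0.022],[0,0.022,0,0,0.024],[0,0.026,0,0,0.026],[0,0.031,0,0,0.028],[0,0.035,0,0,0.029],[0,0.035,0,0,0.029],[0,0.035,0,0,0.029]]])

```text
clock: 12.52
position: [0.4857, -0.0315, 0.1737]
tcp_rot: [0.112, 0.994, 0.0, 0.0]
contact_force: [-0.2, 1.0, -0.5]
gripper_width: 0.029
finger_force: 0.3
```

Run:
```python
from h import *
s=manip.grab_frame("side");w=manip.grab_frame("wrist")
to([.478,-.066,.175],167)
cv2.imwrite("pics/lean.png",np.hstack([crop(s["image"],230,150,140,130,2.8),crop(w["image"],180,100,190,182,2.0)]))
```

```text
t 12.62 pos [ 0.4857 -0.0316  0.1737] yaw 167.1 shift [-0.0001 -0.0353 -0.0013] turn 0.1 q [-0.3   0.02  2.06  0.    1.06 -1.64] F [ 0.   0.9 -0.8]
```

View pics/lean.png

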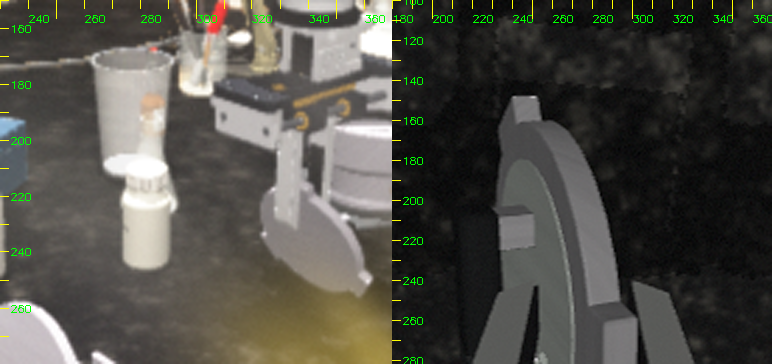

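Request:
step_arm(moves=[[[0,0.004,0,0,0.03],[0,0.008,0,0,0.031],[0,0.012,0,0,0.032],[0,0.016,0,0,0.032],[0,0.02,0,0,0.032],[0,0.024,0,0,0.032],[0,0.028,0,0,0.032],[0,0.028,0,0,0.032]]])

```text
clock: 13.62
position: [0.492, -0.0039, 0.1737]
tcp_rot: [0.112, 0.994, 0.0, 0.0]
contact_force: [0.3, 1.6, 0.9]
gripper_width: 0.0323
finger_force: 0.6
```

Request:
step_arm(moves=[[[0,-0.003,0,0,0.038],[0,-0.006,0,0,0.045],[0,-0.009,0,0,0.051],[0,-0.012,0,0,0.057],[0,-0.015,0,0,0.063],[0,-0.018,0,0,0.069],[0,-0.021,0,0,0.075],[0,-0.024,0,0,0.081],[0,-0.027,0,0,0.087],[0,-0.03,0,0,0.094],[0,-0.03,0.005,0,0.094],[0,-0.03,0.014,0,0.094],[0,-0.03,0.024,0,0.094],[0,-0.03,0.034,0,0.094],[0,-0.03,0.038,0,0.094],[0,-0.03,0.038,0,0.094]]])

```text
clock: 15.62
position: [0.4848, -0.0335, 0.135]
tcp_rot: [0.112, 0.994, -0.0, -0.001]
contact_force: [0.2, 0.6, -0.0]
gripper_width: 0.0939
finger_force: 0.3
```

Request:
step_arm(moves=[[[0,0.003,0,0,0.094],[0,0.006,0,0,0.094],[0,0.009,0,0,0.094],[0,0.012,0,0,0.094],[0,0.015,0,0,0.094],[0,0.018,0,0,0.094],[0,0.021,0,0,0.094],[0,0.024,0,0,0.094],[0,0.027,0,0,0.094],[0,0.03,0,0,0.094]]])

```text
clock: 16.88
position: [0.4919, -0.004, 0.1356]
tcp_rot: [0.112, 0.994, 0.0, -0.0]
contact_force: [-1.0, 1.0, -1.2]
gripper_width: 0.0942
finger_force: 0.5
```

Run:
```python
from h import *
s=manip.grab_frame("side");w=manip.grab_frame("wrist");pickle.dump((s,w),open("L.pkl","wb"))
to([.478,-.066,.175],167)
cv2.imwrite("pics/lean2.png",np.hstack([crop(s["image"],230,150,140,130,2.8),crop(w["image"],150,60,240,220,1.65)]))
```

```text
t 16.98 pos [ 0.492  -0.0039  0.1357] yaw 167.1 shift [-0.0002 -0.0636 -0.0393] turn 0.1 q [-0.24  0.1   2.06  0.    0.98 -1.59] F [ 0.9  1.7 -0.5]Traceback (most recent call last):
  File "<stdin>", line 4, in <module>
    return _nx.concatenate(arrs, 1, dtype=dtype, casting=casting)
           ~~~~~~~~~~~~~~~^^^^^^^^^^^^^^^^^^^^^^^^^^^^^^^^^^^^^^^
ValueError: all the input array dimensions except for the concatenation axis must match exactly, but along dimension 0, the array at index 0 has size 364 and the array at index 1 has size 363
```

Request:
step_arm(moves=[[[0,0.002,0,0,0.094],[0,0.004,0,0,0.094],[0,0.006,0,0,0.094],[0,0.008,0,0,0.094],[0,0.01,0,0,0.094],[0,0.012,0,0,0.094],[0,0.014,0,0,0.094],[0,0.017,0,0,0.094],[0,0.02,0,0,0.094],[0,0.024,0,0,0.094],[0,0.024,0,0,0.094],[0,0.024,0,0,0.094]]])

```text
clock: 18.48
position: [0.4972, 0.0192, 0.1357]
tcp_rot: [0.112, 0.994, -0.0, -0.0]
contact_force: [-0.2, -1.2, 0.1]
gripper_width: 0.0941
finger_force: 0.0
```

Request:
step_arm(moves=[[[0,0,-0.03,0,0.094],[0,0,-0.08,0,0.094],[0,-0.01,-0.13,0,0.094],[0,-0.02,-0.17,0,0.094],[0,-0.025,-0.18,0,0.094],[0,-0.025,-0.18,0,0.094],[0,-0.025,-0.18,0,0.094]]])

```text
clock: 19.35
position: [0.4909, -0.0049, 0.3134]
tcp_rot: [0.112, 0.994, 0.0, -0.002]
contact_force: [0.1, -0.4, 0.6]
gripper_width: 0.0939
finger_force: 0.0
```

Run:
```python
from h import *
f=manip.grab_frame("wrist");pickle.dump(f,open("W4.pkl","wb"))
to([.492,-.005,.105],167)
o=ortho(f,(.492,-.005),.01,.1,600)
for k in range(0,600,30):
    cv2.line(o,(k,0),(k,8 if k%150 else 20),(0,255,255),1);cv2.line(o,(0,k),(8 if k%150 else 20,k),(0,255,255),1)
cv2.imwrite("pics/o4.png",o)
```

```text
t 19.4 pos [ 0.491  -0.0048  0.3134] yaw 167.1 shift [-1.900e-03  1.000e-04  2.084e-01] turn 0.1 q [-0.24 -0.14  1.94  0.    1.35 -1.59] F [-0.1  0.4 -0.4]
```

View pics/o4.png

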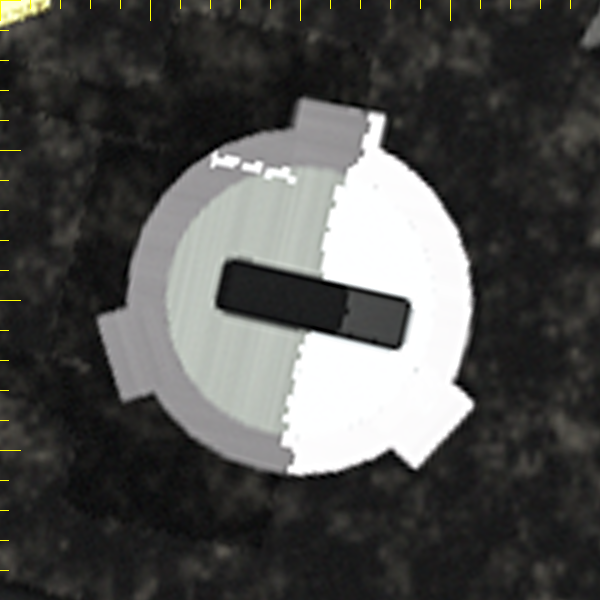

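Request:
step_arm(moves=[[[-0.001,-0.001,0.05,0,0.05],[-0.001,-0.001,0.11,0,0.05],[-0.001,-0.001,0.16,0,0.05],[-0.001,-0.001,0.19,0,0.05],[-0.001,-0.001,0.2,0,0.05],[-0.001,-0.001,0.205,0,0.05],[-0.001,-0.001,0.205,0,0.05],[-0.001,-0.001,0.205,0,0.0],[-0.001,-0.001,0.205,0,0.0],[-0.001,-0.001,0.205,0,0.0],[-0.001,-0.001,0.205,0,0.0],[-0.001,-0.001,0.205,0,0.0]]], grip_force=55)

```text
clock: 20.9
position: [0.4926, -0.0063, 0.111]
tcp_rot: [0.112, 0.994, 0.0, 0.0]
contact_force: [-0.5, 1.8, 3.1]
gripper_width: 0.0175
finger_force: 55.0
```

Request:
step_arm(moves=[[[0,0,-0.03,0,0],[0,0,-0.08,0,0.0],[0,0,-0.13,0,0.0],[0,0,-0.15,0,0.0],[0,0,-0.15,0,0.0],[0,0,-0.15,0,0.0]]])

```text
clock: 21.65
position: [0.4914, -0.0062, 0.2586]
tcp_rot: [0.112, 0.994, 0.0, -0.002]
contact_force: [-0.3, -0.0, -2.8]
gripper_width: 0.0172
finger_force: 55.0
```

Run:
```python
from h import *
to([.5319,-.2952,.255],141.7)
```

```text
t 21.65 pos [ 0.4914 -0.0062  0.2586] yaw 167.1 shift [-0.1039 -0.2727  0.0032] turn 25.4 q [-0.24 -0.09  1.99 -0.    1.24 -1.59] F [-0.3 -0.  -2.8]
```

Request:
step_arm(moves=[[[-0.02,-0.0525,0,5,0],[-0.04,-0.105,0,10,0],[-0.06,-0.1575,0,15,0],[-0.08,-0.21,0,20,0],[-0.095,-0.25,0,25.4,0],[-0.104,-0.273,0,25.4,0],[-0.104,-0.273,0.01,25.4,0],[-0.104,-0.273,0.03,25.4,0],[-0.104,-0.273,0.035,25.4,0],[-0.104,-0.273,0.035,25.4,0],[-0.104,-0.273,0.035,25.4,0]]])

```text
clock: 23.02
position: [0.5333, -0.2954, 0.2263]
tcp_rot: [0.328, 0.945, -0.0, 0.001]
contact_force: [0.5, 0.5, -3.6]
gripper_width: 0.0173
finger_force: 55.0
```

Run:
```python
from h import *
to([.5319,-.2952,.205],141.7)
```

```text
t 23.02 pos [ 0.5333 -0.2954  0.2263] yaw 141.8 shift [ 0.0013 -0.0007  0.0213] turn 0.1 q [-0.69  0.23  1.72 -0.    1.19 -1.59] F [ 0.5  0.5 -3.6]
```

Request:
step_arm(moves=[[[0,-0.001,0.004,0,0],[0,-0.001,0.008,0,0],[0,-0.001,0.012,0,0],[0,-0.001,0.016,0,0],[0,-0.001,0.02,0,0],[0,-0.001,0.02,0,0]]])

```text
clock: 23.78
position: [0.5322, -0.2964, 0.2051]
tcp_rot: [0.328, 0.945, 0.0, -0.0]
contact_force: [0.1, -0.1, -2.5]
gripper_width: 0.0177
finger_force: 55.0
```

Request:
step_arm(moves=[[[0,0,0.003,0,0],[0,0,0.006,0,0],[0,0,0.009,0,0],[0,0,0.011,0,0],[0,0,0.012,0,0],[0,0,0.012,0,0]]])

```text
clock: 24.52
position: [0.5324, -0.2965, 0.1947]
tcp_rot: [0.328, 0.945, -0.0, -0.0]
contact_force: [-3.8, 2.9, 5.9]
gripper_width: 0.0178
finger_force: 55.0
```

Request:
step_arm(moves=[[[0.001,0,0.002,0,0],[0.001,0,0.004,0,0],[0.001,0,0.006,0,0],[0.001,0,0.006,0,0],[0.001,0,0.006,0,0]]])

```text
clock: 25.15
position: [0.5323, -0.2965, 0.1905]
tcp_rot: [0.328, 0.945, -0.0, 0.001]
contact_force: [-5.5, 2.8, 12.4]
gripper_width: 0.0174
finger_force: 55.0
```

Request:
step_arm(moves=[[[0.001,0,0.001,0,0],[0.002,0,0.0015,0,0],[0.002,0,0.0015,0,0],[0.002,0,0.0015,0,0]]])

```text
clock: 25.65
position: [0.5319, -0.2961, 0.1902]
tcp_rot: [0.328, 0.945, -0.001, 0.003]
contact_force: [-1.5, 1.3, 12.4]
gripper_width: 0.0173
finger_force: 55.0
```

Run:
```python
from h import *
to([.5319,-.2952,.189],141.7); print(manip.observe()["ft_torque"])
```

```text
t 25.65 pos [ 0.5319 -0.2961  0.1902] yaw 141.7 shift [0.0006 0.0007 0.0012] turn 0.0 q [-0.69  0.27  1.75  0.    1.12 -1.6 ] F [-1.5  1.3 12.4]
[0.33881892 0.23747876 0.0315548 ]
```

Request:
step_arm(moves=[[[0,0,0.001,0,0],[0,0,0.0018,0,0],[0,0,0.0018,5,0],[0,0,0.0018,10,0],[0,0,0.0018,15,0],[0,0,0.0018,20,0],[0,0,0.0018,25,0],[0,0,0.0018,30,0],[0,0,0.0018,30,0]]])

```text
clock: 26.78
position: [0.5325, -0.2969, 0.1892]
tcp_rot: [0.561, 0.828, -0.001, 0.005]
contact_force: [-0.8, 0.1, 14.1]
gripper_width: 0.0174
finger_force: 55.1
```

Run:
```python
from h import *
to([.5319,-.2952,.189],81.7); print(manip.observe()["ft_torque"])
```

```text
t 26.77 pos [ 0.5325 -0.2969  0.1892] yaw 111.8 shift [0.0018 0.0001 0.0002] turn 30.1 q [-0.69  0.27  1.75 -0.    1.11 -1.07] F [-0.8  0.1 14.1]
[0.04916815 0.13368835 0.31706219]
```

Request:
step_arm(moves=[[[0.001,0,0,5,0],[0.001,0,0,10,0],[0.001,0,0,15,0],[0.001,0,0,20,0],[0.001,0,0,25,0],[0.001,0,0,28,0],[0.001,0,0,31,0],[0.001,0,0,31,0]]])

```text
clock: 27.78
position: [0.5321, -0.2959, 0.1892]
tcp_rot: [0.762, 0.648, 0.0, 0.005]
contact_force: [-1.0, 0.0, 13.7]
gripper_width: 0.0177
finger_force: 55.2
```

Run:
```python
from h import *
to([.5319,-.2952,.189],81.7); print(manip.observe()["ft_torque"])
```

```text
t 27.77 pos [ 0.5321 -0.2959  0.1892] yaw 80.8 shift [ 0.0007 -0.0003  0.0002] turn -0.9 q [-0.69  0.27  1.75 -0.    1.11 -0.53] F [-1.   0.  13.7]
[-0.0089197   0.29015984  0.45153267]
```

Now on to the stop, in small turns.

Request:
step_arm(moves=[[[0,0,0,1,0],[0,0,0,2,0],[0,0,0,3,0],[0,0,0,4,0],[0,0,0,5,0],[0,0,0,5,0]]])

```text
clock: 28.52
position: [0.5315, -0.2959, 0.1892]
tcp_rot: [0.788, 0.615, -0.0, 0.004]
contact_force: [-3.3, -0.6, 14.3]
gripper_width: 0.0174
finger_force: 56.7
```

Run:
```python
from h import *
to([.5319,-.2952,.189],81.7); print(manip.observe()["ft_torque"])
```

```text
t 28.52 pos [ 0.5315 -0.2959  0.1892] yaw 75.9 shift [0.0008 0.0002 0.0001] turn -5.8 q [-0.69  0.27  1.75 -0.    1.11 -0.45] F [-3.3 -0.6 14.3]
[-0.01991265  0.72262179  1.10189113]
```

Request:
step_arm(moves=[[[0,0,0,1,0],[0,0,0,2,0],[0,0,0,2,0]]])

```text
clock: 28.9
position: [0.5312, -0.2959, 0.1891]
tcp_rot: [0.799, 0.602, -0.001, 0.004]
contact_force: [-4.9, -0.5, 15.5]
gripper_width: 0.0179
finger_force: 58.3
```

Run:
```python
from h import *
to([.5319,-.2952,.189],77); print(manip.observe()["ft_torque"])
```

```text
t 28.9 pos [ 0.5312 -0.2959  0.1891] yaw 74.0 shift [0.0009 0.0005 0.0001] turn -3.0 q [-0.69  0.27  1.75 -0.    1.12 -0.41] F [-4.9 -0.5 15.5]
[0.017121   1.02131368 1.36149831]
```

Request:
step_arm(moves=[[[0,0,0,-1,0],[0,0,0,-2.5,0],[0,0,-0.001,-2.5,0],[0,0,-0.002,-2.5,0],[0,0,-0.003,-2.5,0],[0,0,-0.004,-2.5,0],[0,0,-0.005,-2.5,0],[0,0,-0.005,-2.5,0]]])

```text
clock: 29.9
position: [0.5305, -0.2956, 0.1914]
tcp_rot: [0.786, 0.618, -0.001, 0.003]
contact_force: [-2.2, -5.0, 6.0]
gripper_width: 0.0173
finger_force: 55.7
```

Run:
```python
from h import *
to([.5319,-.2952,.195],77); print(manip.observe()["ft_torque"])
```

```text
t 29.9 pos [ 0.5305 -0.2956  0.1914] yaw 76.3 shift [ 0.0007  0.0013 -0.0036] turn -0.7 q [-0.69  0.27  1.75 -0.    1.12 -0.45] F [-2.2 -5.   6. ]
[-0.89457332  0.27548334  0.75737268]
```

Request:
step_arm(moves=[[[0,0,-0.001,0,0],[0,0,-0.002,0,0],[0,0,-0.003,0,0],[0,0,-0.004,0,0],[0,0,-0.005,0,0],[0,0,-0.006,0,0],[0,0,-0.006,0,0]]])

```text
clock: 30.78
position: [0.5301, -0.2953, 0.195]
tcp_rot: [0.786, 0.618, -0.001, 0.003]
contact_force: [3.1, -8.5, -5.4]
gripper_width: 0.0175
finger_force: 55.6
```

Run:
```python
from h import *
to([.5319,-.2952,.195],77); print(manip.observe()["ft_torque"])
```

```text
t 30.77 pos [ 0.5301 -0.2953  0.195 ] yaw 76.3 shift [0.0005 0.0017 0.    ] turn -0.7 q [-0.69  0.26  1.75 -0.    1.13 -0.45] F [ 3.1 -8.5 -5.4]
[-1.48386495 -0.46414615  0.67739371]
```

Request:
step_arm(moves=[[[0,0,0.002,0,0.02],[0,0,0.002,0,0.03],[0,0,0.002,0,0.04],[0,0,0.002,0,0.05],[0,0,0.0,0,0.05],[0,0,-0.03,0,0.05],[0,0,-0.08,0,0.05],[0,0,-0.13,0,0.05],[0,0,-0.18,0,0.06],[0,0,-0.2,0,0.09],[0,0,-0.2,0,0.09],[0,0,-0.2,0,0.09]]])

```text
clock: 32.28
position: [0.5291, -0.2933, 0.3924]
tcp_rot: [0.787, 0.617, -0.0, -0.002]
contact_force: [-0.3, 0.3, -0.3]
gripper_width: 0.0868
finger_force: 0.0
```

Run:
```python
from h import *
f=manip.grab_frame("wrist");pickle.dump(f,open("W5.pkl","wb"));to([.5319,-.2952,.395],77)
# bar: dark blob in ortho at bar-top height when locked (.084+.036)
o=ortho(f,(.5319,-.2952),.120,.05,500); g=o.max(2)
m=(g<70).astype(np.uint8)
n,l,st,c=cv2.connectedComponentsWithStats(m)
for i in range(1,n):
    if st[i,4]>2000:
        (cx,cy),(w,h),a=cv2.minAreaRect(np.argwhere(l==i)[:,::-1].astype(np.float32))
        b=cv2.boxPoints(((cx,cy),(w,h),a)); e=b[1]-b[0] if np.linalg.norm(b[1]-b[0])>np.linalg.norm(b[2]-b[1]) else b[2]-b[1]
        print(st[i],"centre mm",(cx-250)/5,-(cy-250)/5,"size mm",w/5,h/5,"bar yaw",np.degrees(np.arctan2(-e[1],e[0])))
```

```text
t 32.33 pos [ 0.5291 -0.2933  0.3922] yaw 76.2 shift [-0.0012  0.0032 -0.0028] turn -0.8 q [-0.69  0.08  1.58 -0.    1.49 -0.45] F [-0.8 -1.7  0.3]
[  184    88   133   302 22921] centre mm 0.012353515625 2.530389404296875 size mm 16.499903869628906 59.51492919921875 bar yaw 78.04024
```

Run:
```python
from h import *
f1=pickle.load(open("W1.pkl","rb"));f5=pickle.load(open("W5.pkl","rb"))
def bolt(f,u,v):
    x,y=int(u)-7,int(v)-7; g=cv2.cvtColor(f["image"][y:y+15,x:x+15],6).astype(float); w=np.clip(g-170,0,None); Y,X=np.mgrid[:15,:15]
    return x+(w*X).sum()/w.sum(), y+(w*Y).sum()/w.sum()
b=[bolt(f1,297.6,115.9),bolt(f1,218.8,160.6)]; P=[atz(f1,*p,.009) for p in b]; d=P[0]-P[1]
print("bolts",b,np.linalg.norm(d),"edge yaw",np.degrees(np.arctan2(d[1],d[0])), P)
# polar ortho of each: radial edges for circle fit, z=.1
def edges(f,c,z,r0,r1):
    a=np.radians(np.arange(0,360,2)); r=np.arange(r0,r1,.0002); A,Rr=np.meshgrid(a,r,indexing="ij")
    X=np.stack([c[0]+Rr*np.cos(A),c[1]+Rr*np.sin(A),np.full_like(A,z)],-1).reshape(-1,3)
    m=proj(f,X).astype(np.float32).reshape(*A.shape,2)
    g=cv2.GaussianBlur(cv2.remap(cv2.cvtColor(f["image"],6),m[...,0],m[...,1],1),(9,1),0).astype(float)
    k=np.diff(g,axis=1).argmin(1); s=-np.diff(g,axis=1).min(1)
    rr=r[k]; return np.c_[c[0]+rr*np.cos(a),c[1]+rr*np.sin(a)],s
for n,f in(("W1",f1),("W5",f5)):
    p,s=edges(f,(.5319,-.2952),.1,.072,.086); p=p[s>3]
    q=least_squares(lambda c:np.hypot(p[:,0]-c[0],p[:,1]-c[1])-c[2],[.532,-.295,.078],loss="soft_l1",f_scale=.0005); print(n,len(p),q.x.round(4))
```

```text
bolts [(np.float64(297.62530024019213), np.float64(115.27995729917266)), (np.float64(219.28760928549895), np.float64(160.4516129032258))] 0.140294262245623 edge yaw -37.65366357372435 [array([ 0.63020345, -0.28284198,  0.009     ]), array([ 0.51912998, -0.19713805,  0.009     ])]
W1 180 [ 0.5318 -0.2944  0.0776]
W5 179 [ 0.5318 -0.2942  0.0779]
```

```bash
cat >> h.py <<'E'
def bar(f,c,z,th):
    o=ortho(f,c,z,.05,500); l=cv2.connectedComponentsWithStats((o.max(2)<th).astype(np.uint8)); 
    Y,X=np.mgrid[:500,:500]; i=l[1][250,250]; p=np.argwhere(l[1]==i)[:,::-1].astype(float)
    (cx,cy),s,_=cv2.minAreaRect(p.astype(np.float32)); m=p.mean(0); w,v=np.linalg.eigh(np.cov((p-m).T)); e=v[:,1]
    print("th",th,"centre",(c[0]+(cx-250)/5e3).round(4),(c[1]-(cy-250)/5e3).round(4),"size",np.round(np.array(s)/5,1),"yaw PCA",np.degrees(np.arctan2(-e[1],e[0])).round(2)%180)
E
python3 - <<'E'
from h import *
f4=pickle.load(open("W4.pkl","rb"));f5=pickle.load(open("W5.pkl","rb"))
for th in(60,80,100):
    bar(f4,(.4918,-.0057),.036,th); bar(f5,(.5319,-.2930),.120,th)
to([.5319,-.2930,.195],78)
E
```

```text
Traceback (most recent call last):
  File "h.py", line 40, in bar
    print("th",th,"centre",(c[0]+(cx-250)/5e3).round(4),(c[1]-(cy-250)/5e3).round(4),"size",np.round(np.array(s)/5,1),"yaw PCA",np.degrees(np.arctan2(-e[1],e[0])).round(2)%180)
                           ^^^^^^^^^^^^^^^^^^^^^^^^^
AttributeError: 'float' object has no attribute 'round'
```

```bash
sed -i 's/(c\[0\]+(cx-250)\/5e3).round(4),(c\[1\]-(cy-250)\/5e3).round(4)/round(c[0]+(cx-250)\/5e3,4),round(c[1]-(cy-250)\/5e3,4)/' h.py
python3 - <<'E'
from h import *
f4=pickle.load(open("W4.pkl","rb"));f5=pickle.load(open("W5.pkl","rb"))
for th in(60,80,100):
    bar(f4,(.4918,-.0057),.036,th); bar(f5,(.5319,-.2930),.120,th)
to([.5319,-.2930,.195],78)
E
```

```text
th 60 centre 0.4904 -0.005 size [58.9 16.5] yaw PCA 167.12
th 60 centre 0.5319 -0.2927 size [16.3 59.4] yaw PCA 77.81
th 80 centre 0.4904 -0.0051 size [59.3 16.9] yaw PCA 167.34
th 80 centre 0.5319 -0.2927 size [16.7 59.6] yaw PCA 78.08
th 100 centre 0.4904 -0.0051 size [59.6 17.3] yaw PCA 167.34
th 100 centre 0.5319 -0.2927 size [17.  59.9] yaw PCA 78.23
t 32.33 pos [ 0.5291 -0.2933  0.3922] yaw 76.2 shift [0.0006 0.0035 0.1972] turn -1.8 q [-0.69  0.08  1.58 -0.    1.49 -0.45] F [-0.8 -1.7  0.3]
```

Request:
step_arm(moves=[[[0,0.003,0.05,-1.8,0.05],[0,0.003,0.1,-1.8,0.05],[0,0.003,0.15,-1.8,0.05],[0,0.003,0.18,-1.8,0.05],[0,0.003,0.19,-1.8,0.05],[0,0.003,0.195,-1.8,0.05],[0,0.003,0.195,-1.8,0.04],[0,0.003,0.195,-1.8,0.01],[0,0.003,0.195,-1.8,0.01],[0,0.003,0.195,-1.8,0.01],[0,0.003,0.195,-1.8,0.01]]], grip_force=40)

```text
clock: 33.7
position: [0.5318, -0.2945, 0.2012]
tcp_rot: [0.777, 0.63, -0.001, -0.001]
contact_force: [-5.9, 0.7, 4.8]
gripper_width: 0.0173
finger_force: 40.0
```

Run:
```python
from h import *
to([.5319,-.2940,.195],81); print(manip.observe()["ft_torque"])
```

```text
t 33.7 pos [ 0.5318 -0.2945  0.2012] yaw 78.1 shift [ 0.0005 -0.      0.0062] turn -2.9 q [-0.69  0.26  1.74 -0.    1.15 -0.48] F [-5.9  0.7  4.8]
[0.26081069 1.04203227 0.2113944 ]
```

Request:
step_arm(moves=[[[0,0,-0.002,-1,0.01],[0,0,-0.004,-2,0.01],[0,0,-0.004,-3,0.01],[0,0,-0.004,-3.5,0.01],[0,0,-0.004,-3.5,0.01]]])

```text
clock: 34.33
position: [0.5316, -0.2945, 0.2013]
tcp_rot: [0.758, 0.652, -0.0, -0.001]
contact_force: [1.7, -5.3, -14.5]
gripper_width: 0.0177
finger_force: 41.2
```

Run:
```python
from h import *
to([.5319,-.2940,.195],81); print(manip.observe()["ft_torque"])
```

```text
t 34.33 pos [ 0.5316 -0.2945  0.2013] yaw 81.4 shift [0.0005 0.0002 0.0063] turn 0.4 q [-0.69  0.26  1.74 -0.    1.15 -0.54] F [  1.7  -5.3 -14.5]
[-1.18788433 -0.42822435 -0.86084483]
```

Request:
step_arm(moves=[[[0,0,0.002,0,0.01],[0,0,0.003,0,0.02],[0,0,0.003,0,0.03],[0,0,0.003,0,0.05],[0,0,0.003,0,0.05],[0,0,-0.03,0,0.05],[0,0,-0.08,0,0.05],[0,0,-0.13,0,0.05],[0,0,-0.18,0,0.06],[0,0,-0.19,0,0.09],[0,0,-0.19,0,0.09],[0,0,-0.19,0,0.09]]])

```text
clock: 35.83
position: [0.5321, -0.294, 0.3917]
tcp_rot: [0.757, 0.653, -0.0, -0.002]
contact_force: [0.2, 0.1, 0.4]
gripper_width: 0.0867
finger_force: 0.0
```

Run:
```python
from h import *
f=manip.grab_frame("wrist");pickle.dump(f,open("W6.pkl","wb"));to([.5319,-.2952,.395],77)
for th in(60,80,100): bar(f,(.5319,-.2930),.120,th)
for n in("scene","side"):  # bar centroid height: project predicted bar-top corners, compare with dark pixels later
    g=manip.grab_frame(n); pickle.dump(g,open(f"{n}6.pkl","wb"))
```

```text
t 35.88 pos [ 0.5321 -0.2941  0.3917] yaw 81.5 shift [-0.0012 -0.     -0.0033] turn 4.5 q [-0.69  0.09  1.57  0.    1.48 -0.54] F [-0.4  0.9 -0.5]
th 60 centre 0.5328 -0.2926 size [16.3 59.1] yaw PCA 80.34
th 80 centre 0.5328 -0.2926 size [16.6 59.4] yaw PCA 80.49
th 100 centre 0.5328 -0.2926 size [16.9 59.6] yaw PCA 80.53
```

```bash
python3 -c "
from h import *
print(manip.sign_off())"
```

```text
the job is handed in; nothing more can be done
None
```

The lid is on the vessel and locked, and I handed the job in at about 36 s of the 67 s allowed. Its lugs measure about 2° past the claws' middles, and it held against a 14 N upward pull. I last measured the angle with the wrist camera and did not measure the lid's height directly.

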